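Seat the proud tube and start the shaker

ROBOT

A 6-joint arm with a two-finger parallel gripper is mounted at the origin on the work surface. World frame = base frame: x ahead of the robot, y to its left, z up, the work surface at z = 0. Lengths are in m, angles in degrees, forces in N, time in s.
With the tool pointing down it reaches from about 0.375 to 0.9 m from the base axis. Payload 3.1 kg.
Tool frame: the origin (TCP) lies at the very end of the fingers, on their centre line; the grasp point (between the pads) lies 19 mm behind it (bot.hold_point_z is the z of the grasp point in the tool frame, in m); z points along the fingers, y is the line along which they close (so a half turn about z gives the same grasp; the last joint's range is limited). The gripper opens to 87 mm and grips with 3 to 60 N. Pads are 19 mm wide; open, the fingers measure 117 mm over their backs; the gripper's body (75 mm by 190 mm) begins 51 mm behind the grasp point.
Start: joints at [-73.94, 30.224, 82.088, -0, 67.689, -10.227], TCP at [0.277, -0.56, 0.223] pointing down, gripper open.
Joint ranges: [-176.69, 176.69], [-43.24, 126.21], [12.49, 139.97], [-82, 262], [0, 151.66], [-163.58, 163.58]. Speed limits (degrees/s): [159.86, 159.86, 180, 180, 180, 180].

INTERFACE

Orientations are given as a 3x3 rotation matrix whose columns are the frame's x, y, z axes.
In Python, from rig import bot, capture, camera_model gives the robot as it stands.
- The arm moves only by the tool apply_moves, never from a script. Its argument "plan" is text: rows parted by semicolons, each of 6 numbers parted by spaces: the shift along the tool's x, y, z in units of 0.05 m (1.0 is 0.05 m), then the turn, a rotation vector about the tool's x, y, z in units of 360 degrees (1.0 is 360 degrees). In form: dx dy dz ax ay az; .... A call has 1 to 10 rows; each row shifts and turns the commanded pose from where the row before left it, along the tool's axes as they then stand; what a row does not reach is not made up. A row lasts 1/12 s, in which the tool goes at most 41.7 mm and 7.16 degrees, less where a joint would pass 70% of its speed; a pose out of reach is approached as far as the arm can. A call with a number of a shift or a turn outside -1 to 1 is refused whole. A call with a gripper value outside its range is refused whole. "gripper" is the gripper command: -1 is shut, 1 is fully open, values between are in proportion, set as the call begins (left out, the last holds). The fingers move at their own pace and stop on an object; the grip force is fixed at half the most. Time passes only in rows, so rows that do not move let the fingers close. It gives the time, the measured TCP pose, the force, the opening and the grip force at its end, in the units of the state.
- bot.read_state(): the state, without advancing time (a new reading comes with each control period).
- capture(name): name is "scene" or "top" or "wrist"; returns the picture (420x560x3 uint8, red, green, blue); there is no depth.
- camera_model(name): a dict with "vertical_fov" (degrees; the focal length in pixels is half the picture's height over the tangent of half this angle, whatever the lens; pixels are square), "cx", "cy" (the principal point, pixels), "dist" ([k1, k2, p1, p2, k3] as OpenCV has them; the pictures are not rectified), "position" and "rotation" of the camera in the world; the wrist camera has in their place "hand_eye" (4x4, takes a point from camera to tool coordinates, whose origin is the TCP and whose axes are the flange's). Camera axes: x right, y down, z forward; pixel columns grow to the right and rows downward; lengths in m; the calibration is good to about 2 mm. A picture is of the moment at which its call begins: read the wrist's pose just before it. camera_model takes no time and is no camera call.
- bot.hand_in(): hands the job in; it is judged then, once.
The state is a dict: "time_s": time; "joint_positions": joint angles; "qvel": joint speeds; "tau": joint torques, N m; "position": TCP position; "tcp_rot": TCP orientation; "force": force on the tool from outside, world axes, zero at the start; "moment": the same for the moment, N m; "opening": opening from 0.0 (shut) to 1.0 (fully open); "grasp_force": force on a finger pad.
Only numpy, scipy, OpenCV 4.12 (cv2) and the standard library are available. Lean on these libraries where they do the work, as an engineer would, in place of code of your own. Each camera call takes 0.05 s, during which the arm holds its last target. There are 200 camera calls.

TASK

One of the five capped blood tubes in the shaker is not pushed home and stands higher than the rest: press it gently down with the fingertips until it is as low as the others. Then press the large round start key right down, let it spring back and withdraw. Do not grip or pull up anything, and leave the other four tubes, the two small keys and everything else on the bench alone.

Things in the scene. Friction and masses are not known exactly. Their poses are not given: they have to be found in the camera images.
- shaker: Bench-top tube shaker, fixed, 160 mm (x) by 360 mm (y), flat top (deck) 70 mm above the table. Origin: centre of its underside on the table. Towards its +y end an aluminium block has one row of five round wells along y, at x = 0 and y = -50, -5, 40, 85, 130 mm in its frame (45 mm apart), each holding one tube. Towards its -y end a cream console has a row of three keys along x, at y = -127.5 mm and x = -50, 0, 50 mm. Which tube and which key is in which place varies.
- proud_cap (a point): Centre of the flat top of the cap of the one tube that is not pushed home: a glass tube 13 mm across with a lavender cap 17 mm across and 20 mm tall, exactly like the other four, but standing 18 to 24 mm higher than they do. Its cap top must come down to theirs, 108 mm above the table. The clip in the well grips it with about 4 N of friction; it slides straight down and stays where it is left.
- proud_tube (a joint): How far the proud tube is pushed down, m: 0 to 0.006 at the start, 0.024 = fully home (hard stop). Pulling the tube up makes it smaller.
- start_key_top (a point): Centre of the top face of the start key: the large round white key, 30 mm across (the other two are 16 mm), among the three keys on the console. A spring push button that moves straight down; its top stands 18 mm above the console (88 mm above the table) in a fixed black collar 46 mm across and 12 mm high, flush with it when fully down.
- start_key (a joint): Travel of the start key, m: 0 released, 0.006 fully down (about 5 N); it springs back.
- small_key_1_top (a point): Centre of the top face of a small round white key, 16 mm across, not to be pressed.
- small_key_1 (a joint): Travel of that small key, m: 0 released, 0.006 fully down.
- small_key_2_top (a point): Centre of the top face of a small round white key, 16 mm across, not to be pressed.
- small_key_2 (a joint): Travel of that small key, m: 0 released, 0.006 fully down.
- tube_a: Loose seated capped tube, same look and size as the proud one (80 mm tall, lavender cap 17 mm across), standing fully home in its well: cap top 38 mm above the aluminium deck. Leave it alone. Origin: centre of its underside, 42 mm below the deck; z up.
- tube_b: Loose seated capped tube, same look and size as the proud one (80 mm tall, lavender cap 17 mm across), standing fully home in its well: cap top 38 mm above the aluminium deck. Leave it alone. Origin: centre of its underside, 42 mm below the deck; z up.
- tube_c: Loose seated capped tube, same look and size as the proud one (80 mm tall, lavender cap 17 mm across), standing fully home in its well: cap top 38 mm above the aluminium deck. Leave it alone. Origin: centre of its underside, 42 mm below the deck; z up.
- tube_d: Loose seated capped tube, same look and size as the proud one (80 mm tall, lavender cap 17 mm across), standing fully home in its well: cap top 38 mm above the aluminium deck. Leave it alone. Origin: centre of its underside, 42 mm below the deck; z up.
- specimen_jar: Loose bystander: capped jar 60 mm across, 75 mm tall. Origin: centre of its underside.
- pipette: Loose bystander: hand pipette lying on the table, about 280 mm long along its x, 31 mm high. Origin: near its middle, on the table.
- scissors: Loose bystander: pink-handled scissors lying flat, about 180 mm long along their x, 10 mm high. Origin: at the pivot, on the table.
- marker: Loose bystander: marker pen lying on the table, 130 mm long along its x, 14 mm high. Origin: near its middle, on the table.

How it is judged:
By the outcome, as a careful person would: the job done as asked, in the order asked, and still so for the second after the job is handed in, with the robot touching nothing.
It also fails if it takes over 40 s, if anything falls off the work surface, if the arm or the gripper's body presses on something with over 40 N, if the wrist force passes 120 N, or if a joint passes its speed limit or range.

## Working session

There is one attempt and no reset: what is moved stays moved. The work goes in short steps, Python scripts to look and compute and a tool call to move; the robot and the scene stay as the last step left them, time stands still between calls to the robot, and variables do not carry over. Pictures are saved under pics/ and viewed, at most 10 in all, crops included, and the job is handed in when it is done.

Besides the shell and the picture viewer there is one more tool, called in YAML: its name, and indented under it one key for each argument. apply_moves: Moves the arm, as the interface text tells. Its arguments: {"type":"object","properties":{"plan":{"type":"string"},"gripper":{"type":"number"}},"required":["plan"]}

```bash
mkdir -p pics; ls
python3 - <<'E'
from rig import bot,capture,camera_model
import cv2,numpy as np
a=capture("scene");b=capture("top")
cv2.imwrite("pics/s.png",a[:,:,::-1]);cv2.imwrite("pics/t.png",b[:,:,::-1])
print(camera_model("top"),camera_model("scene"))
s=bot.read_state();print(s["tcp_rot"],s["position"],s["time_s"])
E
```

```text
pics
{'vertical_fov': 46.6897440728312, 'cx': 287.07965510966875, 'cy': 213.45961092729786, 'dist': array([-0.01311892,  0.        ,  0.        ,  0.        ,  0.        ]), 'position': array([ 0.45411009, -0.01654964,  1.4683702 ]), 'rotation': array([[ 0.01090415, -0.99571321,  0.09184937],
       [-0.99991521, -0.01020383,  0.00809079],
       [-0.0071189 , -0.0919298 , -0.99574004]])} {'vertical_fov': 49.109932011607626, 'cx': 273.89823261865445, 'cy': 214.47038654518698, 'dist': array([-0.13908807,  0.        ,  0.        ,  0.        ,  0.        ]), 'position': array([ 1.2531466 , -0.38387181,  0.75338329]), 'rotation': array([[ 0.45864665,  0.56609613, -0.684966  ],
       [ 0.88846096, -0.27760516,  0.3654757 ],
       [ 0.01674428, -0.77618976, -0.63027699]])}
[[ 8.96565955e-01  4.42909892e-01 -5.62174655e-04]
 [ 4.42910123e-01 -8.96564022e-01  1.89122920e-03]
 [ 3.33618549e-04 -1.94460456e-03 -9.99998054e-01]] [ 0.27664578 -0.55968929  0.22165881] 0.1
```

View pics/s.png

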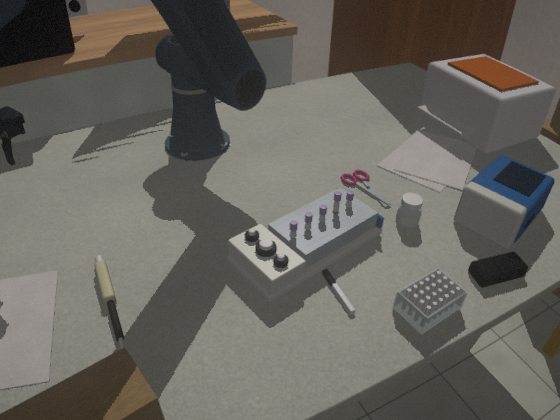

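View pics/t.png

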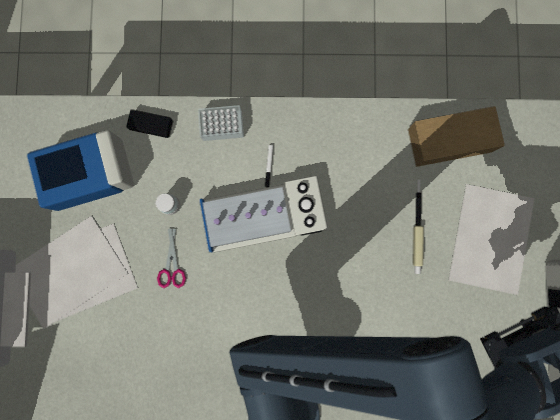

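The shaker sits at about (263,212) in the top view. The big key is the middle one, at (306,204). The fourth tube from the console looks high in the scene view, at (337,196). I'll enlarge both.

Run:
```python
import cv2,numpy as np
a=cv2.imread("pics/s.png")[180:290,225:390];b=cv2.imread("pics/t.png")[170:255,195:335]
a=cv2.resize(a,(792,528),interpolation=2)
b=cv2.resize(b,(784,476),interpolation=2)
cv2.imwrite("pics/s2.png",a);cv2.imwrite("pics/t2.png",b)
```

```text
(no output)
```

View pics/s2.png

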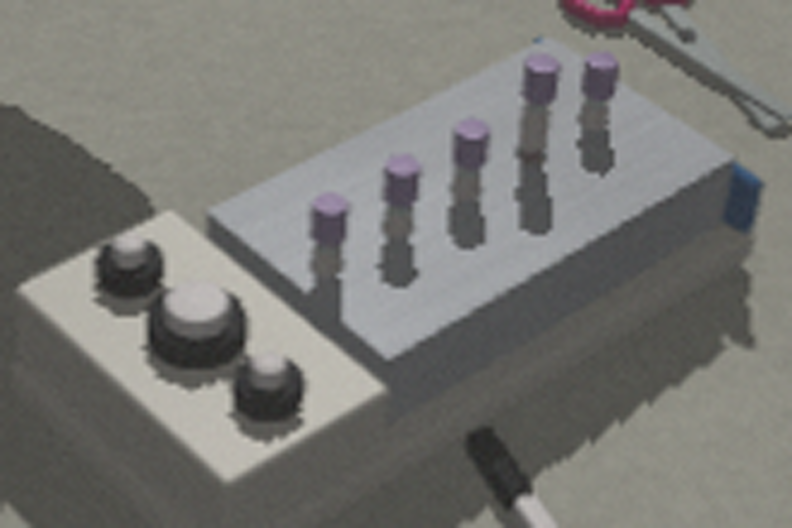

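View pics/t2.png

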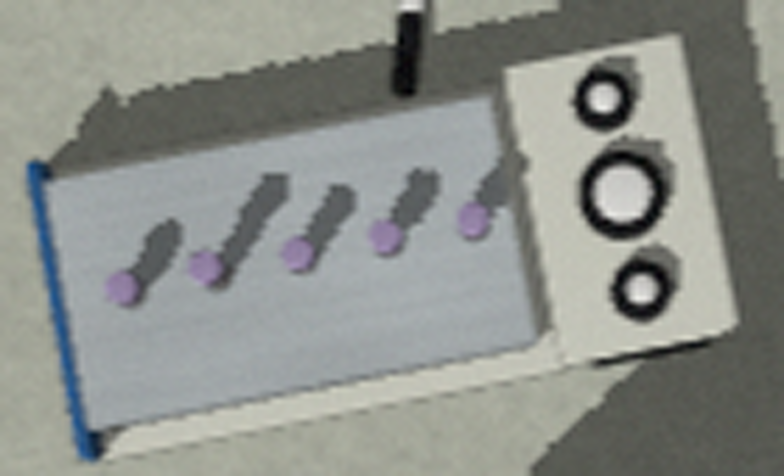

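The proud tube is the fourth from the console (y = 85): its cap is at (541,64) in the scene crop and (206,267) in the top crop, and it casts the longest shadow. The start key is the middle one, at (196,302) and (622,194). Next I'll fit the shaker pose.

```bash
cat > fit.py <<'E'
import cv2,numpy as np
from scipy.optimize import least_squares
from rig import bot,camera_model
def project(P,m,R,t):
    f=210/np.tan(np.radians(m["vertical_fov"]/2))
    K=np.array([[f,0,m["cx"]],[0,f,m["cy"]],[0,0,1]])
    pc=(np.asarray(P)-t)@R
    return cv2.projectPoints(pc,np.zeros(3),np.zeros(3),K,np.array(m["dist"],float))[0].reshape(-1,2)
def ray(px,m,R,t,z):
    f=210/np.tan(np.radians(m["vertical_fov"]/2))
    K=np.array([[f,0,m["cx"]],[0,f,m["cy"]],[0,0,1]])
    u=cv2.undistortPoints(np.array(px,float).reshape(-1,1,2),K,np.array(m["dist"],float)).reshape(-1,2)
    d=np.c_[u,np.ones(len(u))]@R.T
    return t+d*((z-t[2])/d[:,2])[:,None]
E
python3 - <<'E'
from fit import *
top=np.array([(473,220),(387,237),(297,254),(206,267),(124,288),(603,98),(622,194),(640,289)])/5.6+[194.6,169.6]
sc=np.array([(330,203),(403,164),(472,128),(541,64),(601,62),(269,365),(196,302),(131,242)])/4.8+[224.6,179.6]
T,S=camera_model("top"),camera_model("scene")
def pts(p):
    x,y,a,h=p
    l=[(0,q,.108) for q in(-.05,-.005,.04)]+[(0,.085,.108+h),(0,.13,.108)]+[(k,-.1275,.088) for k in(.05,0,-.05)]
    l=np.array(l);c,s=np.cos(a),np.sin(a)
    return np.c_[x+c*l[:,0]-s*l[:,1],y+s*l[:,0]+c*l[:,1],l[:,2]]
def res(p):
    P=pts(p);return np.r_[(project(P,T,T["rotation"],T["position"])-top).ravel(),(project(P,S,S["rotation"],S["position"])-sc).ravel()]
r=least_squares(res,[.5,.05,.1,.02]);print(r.x,np.degrees(r.x[2]));print(r.fun.reshape(-1,2).round(1).tolist())
P=pts(r.x);print(P.round(4).tolist())
E
```

```text
[0.58235941 0.06619256 0.20351536 0.01703235] 11.660570947565917
[[-0.0, -0.1], [-0.4, -0.0], [-0.0, -0.0], [-0.3, 0.2], [-0.6, 0.0], [0.2, 0.2], [0.2, 0.1], [0.4, 0.3], [-0.0, -0.3], [-0.0, -0.1], [0.1, -0.2], [0.3, 0.1], [0.3, -0.6], [-0.3, 0.4], [0.0, 0.6], [-0.5, 0.9]]
[[0.5925, 0.0172, 0.108], [0.5834, 0.0613, 0.108], [0.5743, 0.1054, 0.108], [0.5652, 0.1494, 0.125], [0.5561, 0.1935, 0.108], [0.6571, -0.0486, 0.088], [0.6081, -0.0587, 0.088], [0.5592, -0.0688, 0.088]]
```

apply_moves:
  plan: "0 0 0 0 0 0.0183;0 0 0 0 0 0.0183;0 0 0 0 0 0.0183;0 0 0 0 0 0.0183;0 0 0 0 0 0"
  gripper: -1

```text
time_s: 0.52
position: [0.2767, -0.56, 0.222]
tcp_rot: [[1.0, -0.003, -0.0], [-0.003, -1.0, 0.001], [-0.0, -0.001, -1.0]]
force: [-0.2, -0.2, 0.3]
opening: 0.712
grasp_force: 0.0
```

apply_moves:
  plan: "0.19 -0.47 0 0 0 0;0.19 -0.47 0 0 0 0;0.19 -0.47 0 0 0 0;0.19 -0.47 0 0 0 0;0.19 -0.47 0 0 0 0;0.19 -0.47 0 0 0 0;0.19 -0.47 0 0 0 0;0.19 -0.47 0 0 0 0;0.19 -0.47 0 0 0 0;0.19 -0.47 0 0 0 0"

```text
time_s: 1.35
position: [0.3723, -0.3241, 0.2224]
tcp_rot: [[1.0, 0.002, -0.0], [0.002, -1.0, 0.0], [-0.0, -0.0, -1.0]]
force: [-0.3, -0.4, -0.2]
opening: 0.022
grasp_force: 0.0
```

apply_moves:
  plan: "0.19 -0.47 0 0 0 0;0.19 -0.47 0 0 0 0;0.19 -0.47 0 0 0 0;0.19 -0.47 0 0 0 0;0.19 -0.47 0 0 0 0;0.19 -0.47 0 0 0 0;0.19 -0.47 0 0 0 0;0.19 -0.47 0 0 0 0;0.19 -0.47 0 0 0 0;0.19 -0.47 0 0 0 0"

```text
time_s: 2.18
position: [0.4675, -0.0893, 0.2225]
tcp_rot: [[1.0, 0.002, -0.0], [0.002, -1.0, 0.0], [-0.0, -0.0, -1.0]]
force: [0.3, -0.5, -0.4]
opening: 0.001
grasp_force: 0.0
```

apply_moves:
  plan: "0.19 -0.47 0 0 0 0;0.19 -0.47 0 0 0 0;0.19 -0.47 0 0 0 0;0.19 -0.47 0 0 0 0;0.19 -0.47 0 0 0 0;0.19 -0.47 0 0 0 0;0.19 -0.47 0 0 0 0;0.19 -0.47 0 0 0 0;0.19 -0.47 0 0 0 0;0 0 0 0 0 0"

```text
time_s: 3.02
position: [0.5546, 0.1246, 0.2225]
tcp_rot: [[1.0, 0.005, 0.002], [0.005, -1.0, 0.002], [0.002, -0.002, -1.0]]
force: [-0.6, 0.3, -0.7]
opening: 0.003
grasp_force: 0.0
```

Run:
```python
from fit import *
from rig import capture
s=bot.read_state();w=capture("wrist")
m=camera_model("wrist");H=np.array(m["hand_eye"])
R=s["tcp_rot"]@H[:3,:3];t=s["position"]+s["tcp_rot"]@H[:3,3]
print(s["position"],t,s["force"],s["opening"])
P=[[.5925,.0172,.108],[.5834,.0613,.108],[.5743,.1054,.108],[.5652,.1494,.127],[.5561,.1935,.108],[.6571,-.0486,.088],[.6081,-.0587,.088],[.5592,-.0688,.088]]
u=project(P,m,R,t);print(u.round(1).tolist())
for q in u:
    cv2.drawMarker(w,tuple(int(round(v)) for v in q),(255,0,0),0,9,1)
cv2.imwrite("pics/w.png",w[:,:,::-1])
```

```text
[0.55459868 0.12460051 0.22248611] [0.6238362  0.12454307 0.38325693] [-0.60074328  0.28466197 -0.6928712 ] 0.002659513437090716
[[397.9, 164.1], [347.7, 174.1], [298.3, 183.8], [247.8, 198.1], [202.0, 202.9], [470.0, 90.0], [472.2, 145.5], [474.3, 196.4]]
```

View pics/w.png

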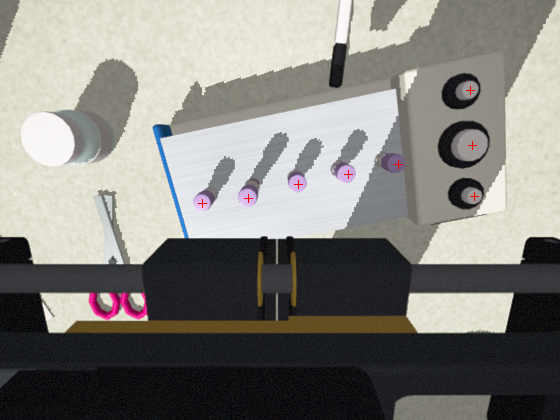

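The projected markers land on the caps and keys to within about 2 mm. Moving above the proud cap and descending to just over it.

apply_moves:
  plan: "0.1 -0.25 0 0 0 0;0.11 -0.25 0 0 0 0;0 0 0.3 0 0 0;0 0 0.4 0 0 0;0 0 0.4 0 0 0;0 0 0.3 0 0 0;0 0 0.2 0 0 0;0 0 0 0 0 0;0 0 0 0 0 0"

```text
time_s: 3.82
position: [0.5638, 0.1458, 0.1424]
tcp_rot: [[1.0, -0.001, -0.001], [-0.001, -1.0, 0.0], [-0.001, -0.0, -1.0]]
force: [-0.3, -0.4, -0.0]
opening: 0.008
grasp_force: 0.0
```

apply_moves:
  plan: "0.03 -0.07 0 0 0 0;0 0 0.06 0 0 0;0 0 0.06 0 0 0;0 0 0.06 0 0 0;0 0 0.06 0 0 0;0 0 0.06 0 0 0;0 0 0.06 0 0 0;0 0 0 0 0 0"

```text
time_s: 4.48
position: [0.565, 0.1493, 0.1242]
tcp_rot: [[1.0, -0.001, -0.0], [-0.001, -1.0, 0.0], [-0.0, -0.0, -1.0]]
force: [0.7, 0.4, -0.6]
opening: 0.004
grasp_force: 0.0
```

apply_moves:
  plan: "0 0 0.05 0 0 0;0 0 0.05 0 0 0"

```text
time_s: 4.65
position: [0.5652, 0.1493, 0.1199]
tcp_rot: [[1.0, -0.001, 0.0], [-0.001, -1.0, -0.0], [0.0, 0.0, -1.0]]
force: [-0.7, -0.0, 4.4]
opening: 0.005
grasp_force: 2.2
```

Run:
```python
from fit import *
from rig import capture
w=capture("wrist");s=capture("scene")
cv2.imwrite("pics/w3.png",cv2.resize(np.vstack([w[150:260,150:350],s[180:290,225:390][:, :165].copy().repeat(1,0) if 0 else cv2.resize(s[180:290,225:390],(200,133))]),None,fx=2.4,fy=2.4)[:,:,::-1])
```

```text
(no output)
```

View pics/w3.png

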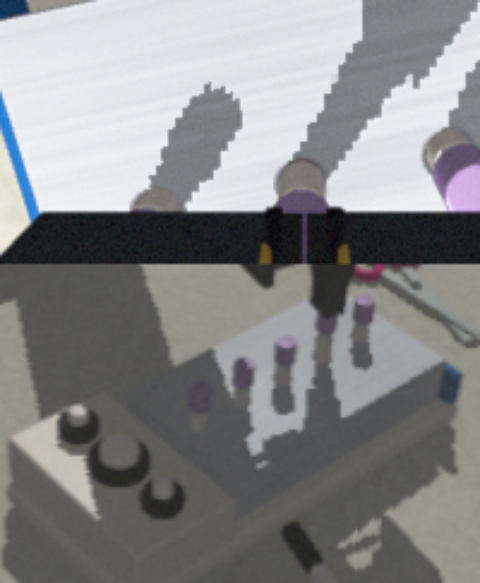

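The fingertips are on the proud cap at about (325,320), centred on it, with a 4.4 N contact force. Pressing on to the hard stop, near z = 0.108.

apply_moves:
  plan: "0 0 0.05 0 0 0;0 0 0.05 0 0 0;0 0 0.05 0 0 0;0 0 0.03 0 0 0;0 0 0.02 0 0 0"

```text
time_s: 5.17
position: [0.5651, 0.1493, 0.1093]
tcp_rot: [[1.0, -0.001, -0.0], [-0.001, -1.0, -0.0], [-0.0, 0.0, -1.0]]
force: [-0.7, -0.2, 3.8]
opening: 0.004
grasp_force: 2.0
```

apply_moves:
  plan: "0 0 0.02 0 0 0;0 0 0.01 0 0 0"

```text
time_s: 5.33
position: [0.5653, 0.1493, 0.1083]
tcp_rot: [[1.0, -0.001, 0.0], [-0.001, -1.0, -0.0], [0.0, 0.0, -1.0]]
force: [-1.3, -0.3, 9.5]
opening: 0.005
grasp_force: 4.8
```

apply_moves:
  plan: "0 0 0.01 0 0 0;0 0 0 0 0 0"

```text
time_s: 5.5
position: [0.5653, 0.1494, 0.1084]
tcp_rot: [[1.0, -0.001, 0.001], [-0.001, -1.0, -0.0], [0.001, 0.0, -1.0]]
force: [-2.2, -0.6, 8.1]
opening: 0.004
grasp_force: 4.3
```

The tube is at its hard stop: the force has risen to 8–9 N and z has stopped changing. Retreating and moving over the start key.

apply_moves:
  plan: "0 0 -0.05 0 0 0;0 0 -0.15 0 0 0;0 0 -0.3 0 0 0;0 0 -0.4 0 0 0;0 0 -0.4 0 0 0;0 0 0 0 0 0;0.1 0.5 0 0 0 0;0.1 0.5 0 0 0 0;0.1 0.5 0 0 0 0;0.1 0.5 0 0 0 0"

```text
time_s: 6.33
position: [0.5846, 0.0486, 0.1717]
tcp_rot: [[1.0, -0.0, -0.001], [-0.0, -1.0, 0.0], [-0.001, -0.0, -1.0]]
force: [1.4, 0.1, -0.2]
opening: 0.006
grasp_force: 0.0
```

apply_moves:
  plan: "0.1 0.5 0 0 0 0;0.1 0.5 0 0 0 0;0.1 0.5 0 0 0 0;0.1 0.5 0 0 0 0;0.06 0.16 0 0 0 0;0 0 0 0 0 0;0 0 0 0 0 0"

```text
time_s: 6.92
position: [0.6073, -0.0582, 0.1718]
tcp_rot: [[1.0, -0.002, -0.002], [-0.002, -1.0, 0.001], [-0.002, -0.001, -1.0]]
force: [-0.4, 0.4, 0.4]
opening: 0.003
grasp_force: 0.0
```

Run:
```python
from fit import *
from rig import capture
s=bot.read_state();print(s["position"],s["force"])
w=capture("wrist");c=capture("scene")
m=camera_model("wrist");H=np.array(m["hand_eye"])
R=s["tcp_rot"]@H[:3,:3];t=s["position"]+s["tcp_rot"]@H[:3,3]
for q in project([[.6571,-.0486,.088],[.6081,-.0587,.088],[.5652,.1494,.108]],m,R,t): cv2.drawMarker(w,tuple(int(round(v)) for v in q),(255,0,0),0,9,1)
cv2.imwrite("pics/w4.png",np.hstack([w[:,:400],cv2.resize(c[170:310,225:355],(390,420))])[:,:,::-1])
cv2.imwrite("pics/c4.png",cv2.resize(c[170:310,225:390],None,fx=4,fy=4)[:,:,::-1])
```

```text
[ 0.60730991 -0.05821244  0.17179339] [-0.41372676  0.38041965  0.4207969 ]
```

View pics/w4.png

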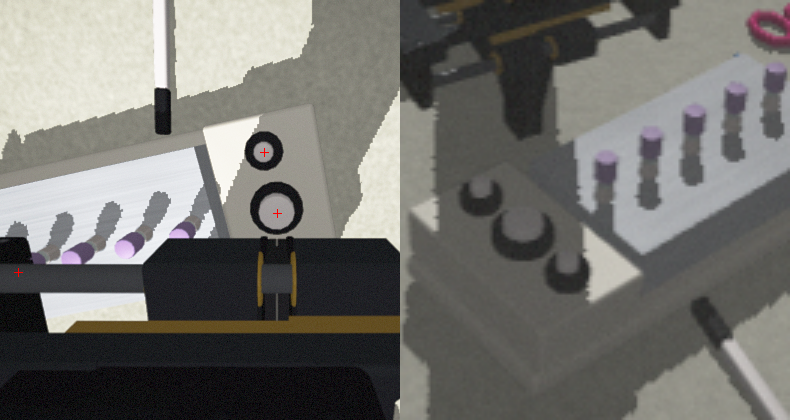

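All five tubes are now level, and the key marker at (277,213) sits on the key. Descending.

apply_moves:
  plan: "0.01 0 0.3 0 0 0;0 0 0.4 0 0 0;0 0 0.4 0 0 0;0 0 0.3 0 0 0;0 0 0.1 0 0 0;0 0 0.05 0 0 0;0 0 0 0 0 0"

```text
time_s: 7.6
position: [0.6083, -0.0577, 0.095]
tcp_rot: [[1.0, 0.0, -0.0], [0.0, -1.0, 0.0], [-0.0, -0.0, -1.0]]
force: [-0.7, -0.2, 0.4]
opening: 0.006
grasp_force: 0.0
```

apply_moves:
  plan: "0 0 0.04 0 0 0;0 0 0.04 0 0 0;0 0 0.04 0 0 0;0 0 0.04 0 0 0;0 0 0 0 0 0"

```text
time_s: 8.02
position: [0.6093, -0.0587, 0.0877]
tcp_rot: [[1.0, -0.002, 0.002], [-0.002, -1.0, -0.0], [0.002, 0.0, -1.0]]
force: [0.9, 2.0, 4.0]
opening: 0.008
grasp_force: 2.0
```

apply_moves:
  plan: "0 0 0.03 0 0 0;0 0 0.03 0 0 0;0 0 0.03 0 0 0;0 0 0.02 0 0 0;0 0 0 0 0 0"

```text
time_s: 8.43
position: [0.6094, -0.0587, 0.0861]
tcp_rot: [[1.0, -0.001, 0.003], [-0.001, -1.0, -0.001], [0.003, 0.001, -1.0]]
force: [-4.4, 3.0, 25.2]
opening: 0.011
grasp_force: 12.7
```

Unexpected: 25 N at z = 0.086, when the key should go down to 0.082. Looking before I press further.

Run:
```python
from fit import *
from rig import capture
s=bot.read_state();print(s["position"],s["force"],s["moment"])
w=capture("wrist");c=capture("scene")
cv2.imwrite("pics/w5.png",np.hstack([cv2.resize(w[60:270,190:390],(400,420)),cv2.resize(c[190:290,225:320],(399,420),interpolation=2)])[:,:,::-1])
```

```text
[ 0.60943841 -0.05870369  0.08605064] [-4.42798595  2.97176755 25.16131268] [0.5874318  0.88063633 0.03876094]
```

View pics/w5.png

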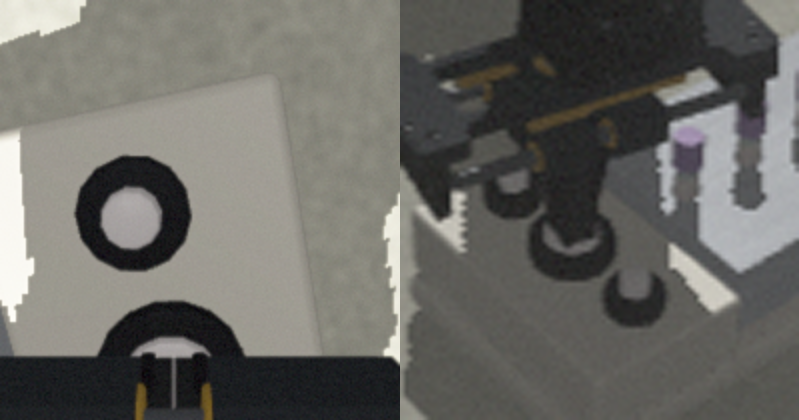

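Run:
```python
from fit import *
from rig import capture
s=bot.read_state()
w=capture("wrist");c=capture("scene")
m=camera_model("wrist");H=np.array(m["hand_eye"])
R=s["tcp_rot"]@H[:3,:3];t=s["position"]+s["tcp_rot"]@H[:3,3]
S=camera_model("scene")
th=np.linspace(0,2*np.pi,73)
def circ(x,y,r,z): return np.c_[x+r*np.cos(th),y+r*np.sin(th),0*th+z]
L=[(.6571,-.0486,.008,.088,(0,0,255)),(.6081,-.0587,.015,.088,(0,0,255)),(.6081,-.0587,.015,.082,(255,0,0)),(.6081,-.0587,.023,.082,(0,200,0))]
out=[]
for im,mm,RR,tt,(r0,r1,c0,c1),k in[(w,m,R,t,(120,250,210,330),4),(c,S,S["rotation"],S["position"],(222,262,245,295),8)]:
    b=cv2.resize(im[r0:r1,c0:c1],None,fx=k,fy=k,interpolation=2)
    for x,y,r,z,col in L:
        q=(project(circ(x,y,r,z),mm,RR,tt)+.5-[c0,r0])*k
        cv2.polylines(b,[q.round().astype(int)],True,col,1)
    b=cv2.convertScaleAbs(b,alpha=1.3)
    out.append(cv2.copyMakeBorder(b[:520,:400],0,520-b[:520].shape[0],0,400-b[:,:400].shape[1],0))
cv2.imwrite("pics/w6.png",np.hstack(out)[:,:,::-1])
```

```text
(no output)
```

View pics/w6.png

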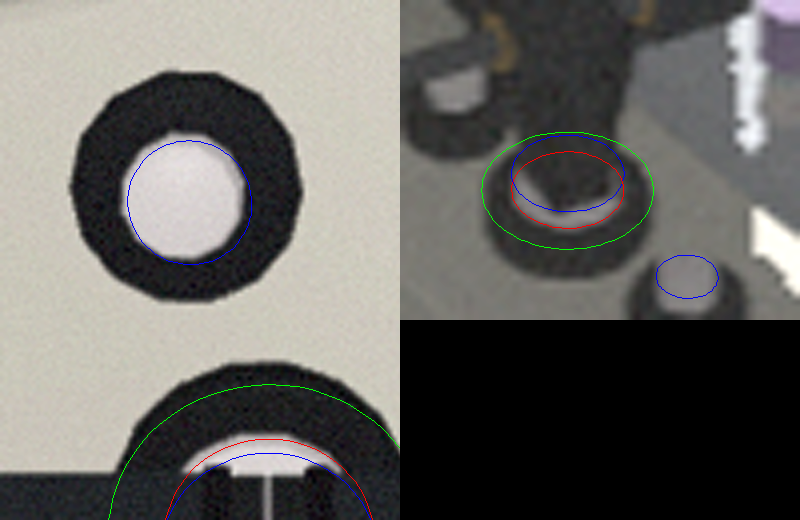

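The pictures can't settle how far down the key is, since its side is the same white. I'll unload in small steps and read the force against height.

apply_moves:
  plan: "0 0 -0.05 0 0 0;0 0 0 0 0 0"

```text
time_s: 8.8
position: [0.6094, -0.0587, 0.0863]
tcp_rot: [[1.0, -0.001, 0.003], [-0.001, -1.0, -0.0], [0.003, 0.0, -1.0]]
force: [-1.1, 2.0, 14.9]
opening: 0.004
grasp_force: 7.5
```

apply_moves:
  plan: "0 0 -0.03 0 0 0;0 0 0 0 0 0"

```text
time_s: 8.97
position: [0.6093, -0.0587, 0.0868]
tcp_rot: [[1.0, -0.001, 0.003], [-0.001, -1.0, -0.0], [0.003, 0.0, -1.0]]
force: [1.3, 2.7, 5.1]
opening: 0.008
grasp_force: 2.3
```

apply_moves:
  plan: "0 0 -0.03 0 0 0;0 0 0 0 0 0"

```text
time_s: 9.13
position: [0.6093, -0.0587, 0.0877]
tcp_rot: [[1.0, -0.001, 0.002], [-0.001, -1.0, -0.0], [0.002, 0.0, -1.0]]
force: [1.1, 3.2, 4.5]
opening: 0.002
grasp_force: 2.0
```

apply_moves:
  plan: "0 0 -0.03 0 0 0;0 0 0 0 0 0"

```text
time_s: 9.3
position: [0.6091, -0.0588, 0.0888]
tcp_rot: [[1.0, -0.001, 0.001], [-0.001, -1.0, -0.0], [0.001, 0.0, -1.0]]
force: [3.1, 0.7, 3.8]
opening: 0.003
grasp_force: 1.7
```

apply_moves:
  plan: "0 0 -0.03 0 0 0;0 0 0 0 0 0"

```text
time_s: 9.47
position: [0.6086, -0.059, 0.0901]
tcp_rot: [[1.0, -0.001, 0.0], [-0.001, -1.0, -0.0], [0.0, 0.0, -1.0]]
force: [2.8, 0.7, 2.1]
opening: 0.002
grasp_force: 1.3
```

apply_moves:
  plan: "0 0 -0.03 0 0 0;0 0 0 0 0 0"

```text
time_s: 9.63
position: [0.6081, -0.059, 0.0914]
tcp_rot: [[1.0, -0.001, -0.001], [-0.001, -1.0, -0.0], [-0.001, 0.0, -1.0]]
force: [1.1, 0.4, 1.9]
opening: 0.009
grasp_force: 0.9
```

The unloading curve shows a spring of about 0.8 N/mm and a stiff stop at about 5 N, with roughly 6 mm of travel. So the key was fully down, and it has now sprung back. Withdrawing, then one last check.

apply_moves:
  plan: "0 0 -0.05 0 0 0;0 0 -0.1 0 0 0;0 0 -0.3 0 0 0;0 0 -0.5 0 0 0;0 0 -0.5 0 0 0;0 0 -0.5 0 0 0;0 0.5 0 0 0 0;0 0.5 0 0 0 0;0 0.5 0 0 0 0;0 0 0 0 0 0"

```text
time_s: 10.47
position: [0.6077, -0.1381, 0.1891]
tcp_rot: [[1.0, -0.004, -0.001], [-0.004, -1.0, -0.002], [-0.001, 0.002, -1.0]]
force: [0.6, 0.4, 0.6]
opening: 0.004
grasp_force: 0.0
```

apply_moves:
  plan: "0 0.5 0 0 0 0;0 0.5 0 0 0 0;0 0.5 0 0 0 0;0 0.5 0 0 0 0;0 0 0 0 0 0;0 0 0 0 0 0"

```text
time_s: 10.97
position: [0.6072, -0.2341, 0.1884]
tcp_rot: [[1.0, -0.003, -0.002], [-0.003, -1.0, 0.002], [-0.002, -0.002, -1.0]]
force: [0.1, 0.7, -0.3]
opening: 0.007
grasp_force: 0.0
```

Run:
```python
from fit import *
from rig import capture
c=capture("scene");S=camera_model("scene");k=6;r0,c0=180,225
b=cv2.resize(c[r0:r0+98,c0:c0+132+0],None,fx=k,fy=k,interpolation=2)
th=np.linspace(0,2*np.pi,73)
for x,y,z,r in[(.5925,.0172,.108,.0085),(.5834,.0613,.108,.0085),(.5743,.1054,.108,.0085),(.5652,.1494,.108,.0085),(.5561,.1935,.108,.0085),(.6571,-.0486,.088,.008),(.6081,-.0587,.088,.015),(.5592,-.0688,.088,.008)]:
    q=(project(np.c_[x+r*np.cos(th),y+r*np.sin(th),0*th+z],S,S["rotation"],S["position"])+.5-[c0,r0])*k
    cv2.polylines(b,[q.round().astype(int)],True,(255,0,0),1)
cv2.imwrite("pics/end.png",b[:,:,::-1]);s=bot.read_state();print(s["position"],s["force"],s["time_s"])
```

```text
[ 0.6071281  -0.23291814  0.18835883] [0.66235635 0.62677391 0.39703064] 11.0167
```

View pics/end.png

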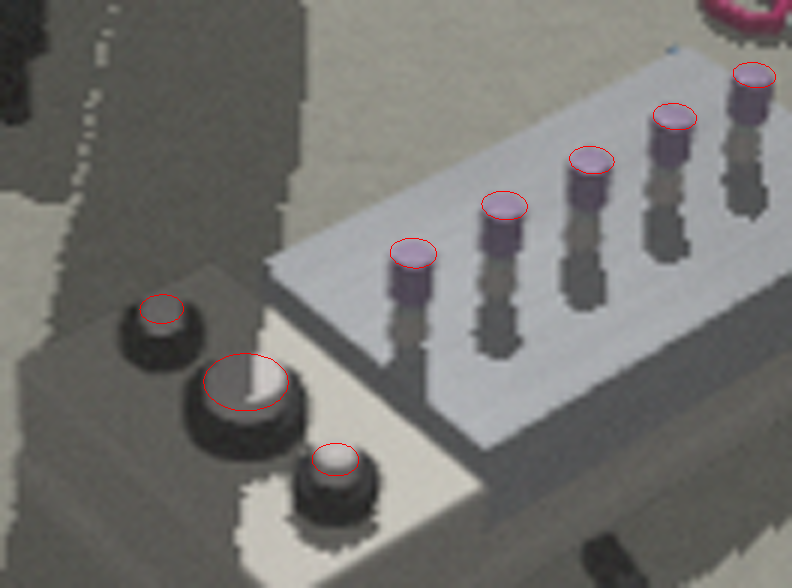

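All five cap tops match the 108 mm circles, the keys are up at 88 mm, and the gripper is clear. Handing in.

```bash
python3 -c "
from rig import bot
print(bot.hand_in())"
```

```text
the job is handed in; nothing more can be done
None
```

I pressed the proud tube (fourth from the console) down level with the other four, then pressed the start key to its stop, let it spring back, withdrew and handed the job in at about 11 s; the key's stop read about 4 mm higher than expected, so full travel is inferred from its 5 N force and roughly 6 mm of movement.

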